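Calibrate the bench scale under the magnifier

TASK

Calibrate the bench scale: stand the larger check weight upright on the scale's sprung pan, centred inside the engraved ring, lowering it gently so that the pan takes the load gradually (no drop, and no pressing the pan down towards its stop), and let go. Once the pan has settled, press the round key on the scale's console fully and release it, leaving the weight where it is. Touch nothing against the magnifier that hangs over the pan, and leave everything else on the bench where it is.

Things in the scene. Friction and masses are not known exactly. Their poses are not given: they have to be found in the camera images.
- big_weight: The larger of two plain steel check weights of one shape. Round body 50 mm in diameter, 58 mm tall; on it a plain round handle 30 mm in diameter, 46 mm tall; 104 mm in all, standing upright. Origin: centre of the underside; z up its axis. Mass not told, 0.63 to 0.98 kg from set to set; centre of mass about 40 mm up.
- small_weight: The smaller check weight, not to be used: body 38 mm in diameter and 44 mm tall, handle 23 mm in diameter and 34 mm tall. Origin: centre of the underside. It and the larger weight stand in two places that swap.
- scale: Fixed grey bench scale. Origin: on the bench, below the pan's centre; x points to its rear (away from the robot, within 0.3 rad), y to its left. The base, 34 mm tall, spans x = -160 to +85 mm, y = -105 to +105 mm; at its front (x = -157 to -87 mm) a console rises to 48 mm, its dark display at the left to 52 mm.
- pan_axis (a point): Point on the bench below the centre of the round steel pan, which moves only straight up and down; axes as the scale. The pan is 120 mm in diameter with a flat top and an engraved ring 70 mm in diameter about its middle. The empty pan's top is 60 to 92 mm over the bench, set anew each time: it must be seen or felt.
- pan (a joint): How far the sprung pan is pushed down, in m: 0 empty, 0.022 at its stop. It starts to sink at about 0.5 N, then 1.25 mm per newton (800 N/m), lightly damped: it settles 7 to 12 mm down under the larger weight. If the weight is let go before the pan carries it, it plunges.
- key (a joint): Travel of the round spring key on the console, in m: 0 up, 0.006 fully down; fully down takes 5 N.
- key_top (a point): Centre of the key's top face, 28 mm in diameter, facing up; on the console at x = -125, y = -45 mm of the scale, 70 mm over the bench, in a round dark collar 44 mm in diameter that reaches 60 mm.
- magnifier: Fixed magnifier lamp over the rear of the pan; origin and axes as the scale. Flat white frame with clear lens: x = +15 to +130 mm, y = -110 to +110 mm, underside 232 mm, top 256 mm (the pole to 262 mm) over the bench, pole at x = +165 mm, foot 110 mm in diameter. A tool pointing straight down over the pan hits the frame; one leaning back to the scale's front by 30 to 40 degrees passes.
- cup: Bystander: brown card cup 76 mm in diameter, 88 mm tall. Origin: centre of the underside.
- cooler: Bystander: processor cooler with fan, 90 x 90 mm and 66 mm tall. Origin: centre of the underside.
- screwdriver: Bystander: screwdriver 180 mm long lying on the bench along its x. Origin: near its middle, on the bench.
- multimeter: Bystander: blue multimeter lying flat, 150 (x) x 80 x 45 mm. Origin: centre of the underside.
- phone: Bystander: black phone lying flat, 145 (x) x 72 x 9 mm. Origin: centre of the underside.
- memory_stick: Bystander: green memory stick lying flat, 133 (x) x 31 x 6 mm. Origin: centre of the underside.

How it is judged:
By the outcome, as a careful person would: the job done as asked, in the order asked, and still so for the second after the job is handed in, with the robot touching nothing.
It also fails if it takes over 58 s, if anything falls off the work surface, if the arm or the gripper's body presses on something with over 40 N, if the wrist force passes 120 N, or if a joint passes its speed limit or range.

ROBOT

A 6-joint arm with a two-finger parallel gripper is mounted at the origin on the work surface. World frame = base frame: x ahead of the robot, y to its left, z up, the work surface at z = 0. Lengths are in m, angles in rad, forces in N, time in s.
With the tool pointing down it reaches from about 0.35 to 0.975 m from the base axis. Payload 17.4 kg.
Tool frame: the origin (TCP) lies midway between the tips of the shut fingers; the grasp point (between the pads) lies 19 mm behind it; z points along the fingers, y is the direction in which the jaws open and shut (so a half turn about z gives the same grasp; the last joint's range is limited). The gripper opens to 85 mm and grips with 20 to 120 N. Pads are 22 mm wide; open, the fingers measure 114 mm over their backs; the gripper's body (76 mm by 85 mm) begins 54 mm behind the grasp point. The pads swing forward as they close: fully open they stand 13 mm farther back than shut.
Start: joints at [1.296, 0.116, 1.442, -0, 1.584, -0.038], TCP at [0.158, 0.656, 0.231] pointing down, gripper open.
Joint ranges: [-2.83, 2.83], [-0.83, 2.19], [0.07, 2.5], [-1.14, 4.28], [0.01, 3], [-2.97, 2.97]. Speed limits (rad/s): [1.89, 1.89, 2.22, 3.14, 3.14, 3.14].

INTERFACE

Orientations are given as a 3x3 rotation matrix whose columns are the frame's x, y, z axes.
In Python, from station import ctrl, viewer gives the robot as it stands. The module is installed in compiled form; this text tells all that it offers.
- The arm moves only by the tool drive_tool, never from a script. Its argument "series" is text: rows parted by semicolons, each of 6 numbers parted by spaces: the shift along the tool's x, y, z in mm, then the turn, a rotation vector about the tool's x, y, z in rad. A call has 1 to 12 rows; each row is the pose to reach, as a shift and turn from the pose measured when the call began, along the tool's axes at that moment; what a row does not reach only later rows make up. A row lasts 1/10 s, in which the tool goes at most 50 mm and 8.59 degrees, less where a joint would pass 70% of its speed; a pose out of reach is approached as far as the arm can. A call with a gripper value outside its range is refused whole. "fingers" is the opening in per cent of the stroke, from 0 (shut) to 100 (fully open), set as the call begins (left out, the last holds). The fingers move at their own pace and stop on an object; "force" is the grip in N (left out, the last holds). Time passes only in rows, so rows that repeat a pose let the fingers close. It gives the time, the measured TCP pose, the force and the opening at its end, in the units of the state.
- ctrl.get_state(): the state, without advancing time (a new reading comes with each control period).
- viewer.capture(name): name is "scene" or "top" or "wrist"; returns (picture, depth): 420x560x3 uint8, red, green, blue; 420x560 float32, m along the optical axis (not along the pixel's ray), 0 where there is no reading.
- viewer.camera_params(name): a dict with "intrinsics" (3x3 intrinsics, pixels), "R" (3x3) and "t" (3): a world point X has camera coordinates R X + t. Camera axes: x right, y down, z forward; pixel columns grow to the right and rows downward; lengths in m; the calibration is good to about 2 mm. A picture is of the moment at which its call begins: read the wrist's pose just before it. camera_params takes no time and is no camera call; for the wrist camera it gives the pose at the moment of the call.
- ctrl.sign_off(): hands the job in, once; it reports no verdict.
The state is a dict: "t": time; "qpos": joint angles; "joint_velocities": joint speeds; "tau": joint torques, N m; "tcp_pos": TCP position; "orientation": TCP orientation; "wrist_force": force on the tool from outside, world axes, zero at the start; "wrist_torque": the same for the moment, N m; "gripper_width": finger opening in m.
Only numpy, scipy, OpenCV 4.12 (cv2) and the standard library are available. Lean on these libraries where they do the work, as an engineer would, in place of code of your own. Each camera call takes 0.05 s, during which the arm holds its last target.

## Working session

There is one attempt and no reset: what is moved stays moved. The work goes in short steps, Python scripts to look and compute and a tool call to move; the robot and the scene stay as the last step left them, time stands still between calls to the robot, and variables do not carry over. Pictures are saved under pics/ and viewed, and the job is handed in when it is done.

Besides the shell and the picture viewer there is one more tool, called after "Call:" as name(argument=value, ...) on one line, values as JSON. drive_tool: Moves the arm, as the interface text tells. Its arguments: {"type":"object","properties":{"series":{"type":"string"},"fingers":{"type":"number"},"force":{"type":"number"}},"required":["series"]}

```bash
mkdir -p pics; python3 - <<'E'
from station import ctrl, viewer
import cv2,numpy as np
s=ctrl.get_state();print(s)
for n in ["scene","top"]:
    p,d=viewer.capture(n); cv2.imwrite(f"pics/{n}0.png",p[:,:,::-1]); np.savez(f"pics/{n}0.npz",p=p,d=d,**viewer.camera_params(n))
    print(n,viewer.camera_params(n))
E
```

```text
{'t': 0.0, 'qpos': array([ 1.29621585e+00,  1.16504516e-01,  1.44227513e+00, -9.33535687e-06,
        1.58400561e+00, -3.78109009e-02]), 'joint_velocities': array([ 1.22759260e-03,  2.30700525e-04,  4.32212250e-05,  1.29677711e-04,
       -1.18886508e-03, -2.79147506e-04]), 'tau': array([-2.49752971e-03, -7.31954598e+01, -6.32526612e+01, -3.27593343e-04,
        6.10759860e-03, -4.53702057e-05]), 'tcp_pos': array([0.15829617, 0.6559765 , 0.23054356]), 'orientation': array([[-9.72100753e-01,  2.34563483e-01, -3.14380242e-04],
       [ 2.34563691e-01,  9.72100073e-01, -1.15045427e-03],
       [ 3.57544950e-05, -1.19209965e-03, -9.99999289e-01]]), 'wrist_force': array([-0.24337062,  0.65698428,  0.05471235]), 'wrist_torque': array([ 0.01729691, -0.07540774,  0.0372958 ]), 'gripper_width': 0.0851368428253894}
scene {'intrinsics': array([[449.80070917,   0.        , 271.55268444],
       [  0.        , 449.80070917, 207.57886643],
       [  0.        ,   0.        ,   1.        ]]), 'R': array([[-0.60640259,  0.79513567,  0.00592986],
       [ 0.59953096,  0.46209991, -0.65347249],
       [-0.52233948, -0.39271228, -0.75692704]]), 't': array([ 0.34676694, -0.26813706,  1.5158444 ])}
top {'intrinsics': array([[412.0231013,   0.       , 283.4236139],
       [  0.       , 412.0231013, 208.1814294],
       [  0.       ,   0.       ,   1.       ]]), 'R': array([[-0.02688906, -0.99963633,  0.00204584],
       [-0.98447032,  0.02612583, -0.17359615],
       [ 0.17347957, -0.0066819 , -0.9848148 ]]), 't': array([0.02770003, 0.55582816, 1.24712772])}
```

View pics/scene0.png

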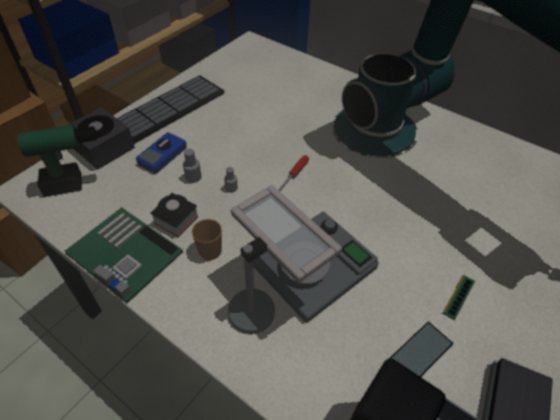

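View pics/top0.png

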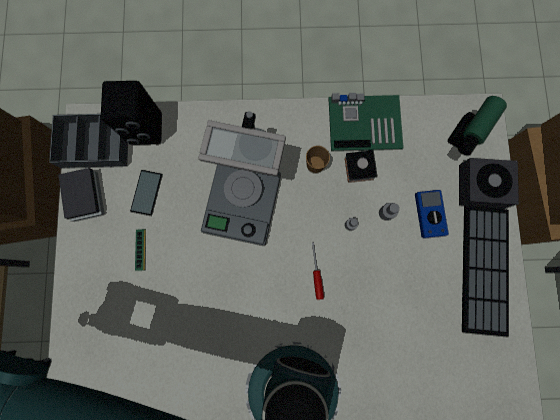

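The top view shows the big weight at about (390,211), the small one at (352,224), the pan at about (242,187), and the key at about (248,229). The magnifier sits over the pan's rear. I'll enlarge these.

```bash
cat > h.py <<'E'
import numpy as np,cv2
def load(n):
    return dict(np.load(f"pics/{n}.npz"))
def cloud(c):
    d=c['d'];K=c['intrinsics'];v,u=np.indices(d.shape)
    P=np.stack([(u-K[0,2])/K[0,0]*d,(v-K[1,2])/K[1,1]*d,d],-1)
    W=(P-c['t'])@c['R']; W[d==0]=np.nan
    return W
def ray(c,u,v,z):
    K=c['intrinsics'];r=np.array([(u-K[0,2])/K[0,0],(v-K[1,2])/K[1,1],1.])
    R=c['R'];o=-R.T@c['t'];r=R.T@r
    return o+r*(z-o[2])/r[2]
def proj(c,X):
    q=(c['R']@np.atleast_2d(X).T).T+c['t'];q=q@c['intrinsics'].T
    return q[:,:2]/q[:,2:]
def crop(c,u0,u1,v0,v1,f,name):
    im=cv2.resize(c['p'][v0:v1,u0:u1,::-1],None,fx=f,fy=f,interpolation=cv2.INTER_CUBIC)
    im=np.clip(im.astype(float)*1.6,0,255).astype(np.uint8)
    for u in range((u0+9)//10*10,u1,10): cv2.putText(im,str(u),((u-u0)*f,8),0,.3,(0,255,255));cv2.line(im,((u-u0)*f,10),((u-u0)*f,16),(0,255,255))
    for v in range((v0+9)//10*10,v1,10): cv2.putText(im,str(v),(0,(v-v0)*f+3),0,.3,(0,255,255))
    cv2.imwrite(f"pics/{name}.png",im)
E
python3 - <<'E'
from h import *
c=load('top0'); crop(c,190,300,110,250,4,'c1'); crop(c,335,415,190,240,8,'c2')
W=cloud(c)
for r,cc in [((140,250),(190,300))]:
    pass
np.set_printoptions(precision=3,suppress=True,linewidth=200)
print("W big",W[204:220,380:402,2][::2,::2])
print("small",W[215:232,344:362,2][::2,::2])
print("scale",W[140:250:6,195:290:6,2])
E
```

```text
W big [[ 0.001  0.005 -0.004  0.057  0.051  0.058  0.102  0.107  0.101 -0.004 -0.003]
 [-0.    -0.006  0.058  0.053  0.07   0.106  0.105  0.1    0.102  0.101 -0.002]
 [ 0.001  0.044  0.062  0.058  0.088  0.102  0.099  0.102  0.099  0.101 -0.001]
 [ 0.023  0.059  0.054  0.059  0.083  0.1    0.102  0.1    0.1    0.101 -0.006]
 [ 0.023  0.047  0.061  0.056  0.075  0.09   0.101  0.103  0.109  0.001  0.004]
 [ 0.022  0.041  0.058  0.06   0.058  0.072  0.079  0.055  0.059 -0.001  0.001]
 [ 0.007  0.032  0.05   0.055  0.059  0.061  0.061  0.056  0.002 -0.002 -0.001]
 [ 0.001  0.02   0.035  0.044  0.052  0.06   0.053  0.002 -0.006 -0.001  0.   ]]
small [[-0.    -0.003 -0.002  0.003  0.003  0.002 -0.002 -0.001  0.001]
 [-0.001  0.001 -0.002 -0.003 -0.001  0.001  0.001 -0.001 -0.003]
 [-0.004 -0.004  0.045  0.043  0.079  0.077 -0.002 -0.001 -0.002]
 [-0.003  0.026  0.041  0.072  0.075  0.076  0.078 -0.001  0.   ]
 [-0.001  0.039  0.047  0.069  0.077  0.071  0.077 -0.005 -0.002]
 [-0.001  0.041  0.046  0.052  0.073  0.077  0.046 -0.001 -0.   ]
 [-0.001  0.025  0.045  0.045  0.043  0.041  0.046 
[... 1639 characters left out ...]
3 -0.002]
 [-0.003  0.     0.048  0.054  0.05   0.049  0.044  0.052  0.043  0.032  0.033  0.03   0.03  -0.    -0.002 -0.001]
 [-0.007 -0.002  0.049  0.055  0.05   0.054  0.045  0.046  0.045  0.059  0.049  0.043  0.045 -0.003  0.002  0.   ]
 [ 0.003  0.044  0.047  0.045  0.051  0.047  0.047  0.051  0.069  0.067  0.045  0.044  0.033 -0.004  0.003 -0.002]
 [-0.003 -0.     0.001 -0.     0.025  0.042  0.045  0.047  0.043  0.055  0.053  0.043  0.014  0.002 -0.001  0.003]
 [-0.006 -0.    -0.005 -0.003 -0.004  0.001 -0.003 -0.001  0.001  0.027  0.042  0.043 -0.004  0.     0.002 -0.002]
 [ 0.001 -0.005 -0.004 -0.001  0.002  0.004 -0.001  0.    -0.001 -0.003 -0.003 -0.001  0.002 -0.001 -0.004  0.001]]
```

View pics/c1.png

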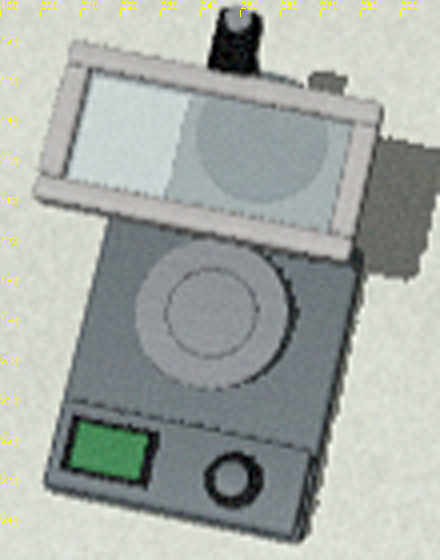

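View pics/c2.png

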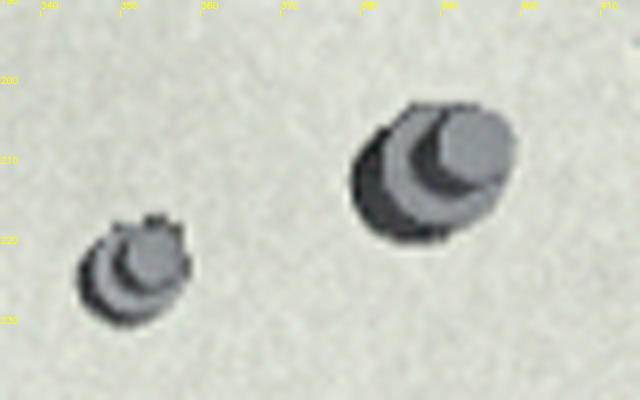

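```bash
python3 - <<'E'
from h import *
np.set_printoptions(precision=4,suppress=True,linewidth=200)
c=load('top0'); W=cloud(c)
m=W[175:202,228:258,2]; m=m[(m>.05)&(m<.08)]; zp=np.median(m);print('pan z',zp,m.std()/m.size**.5)
P=ray(c,242.5,187.5,zp);K=ray(c,248.3,229.8,.07);B=ray(c,394.3,208.3,.104);S=ray(c,353.7,222.5,.078)
print('pan',P,'key',K,np.linalg.norm(K[:2]-P[:2]),'exp',np.hypot(125,45))
d=P[:2]-K[:2]; yaw=np.arctan2(d[1],d[0])-np.arctan2(45,125);print('yaw',yaw)
print('B',B,'S',S)
R=np.array([[np.cos(yaw),-np.sin(yaw)],[np.sin(yaw),np.cos(yaw)]])
for nm,pt in [('base',[(-160,-105,34),(-160,105,34),(85,105,34),(85,-105,34)]),('con',[(-157,-105,48),(-157,105,48)]),('mag',[(15,-110,256),(15,110,256),(130,110,256),(130,-110,256)])]:
    X=[[*(P[:2]+R@np.array(p[:2])/1000),p[2]/1000] for p in pt]; print(nm,proj(c,X).round(1).tolist())
# depth-cloud based weights
for nm,(u0,u1,v0,v1),h,b in [('big',(375,405,200,222),.104,.058),('small',(340,365,213,232),.078,.044)]:
    w=W[v0:v1,u0:u1].reshape(-1,3); t=w[abs(w[:,2]-h)<.008]; print(nm,(t[:,:2].min(0)+t[:,:2].max(0))/2,t.mean(0),np.ptp(t,axis=0))
# scene cam
s=load('scene0')
print('scene proj', proj(s,[P,K,B,S]))
print(proj(c,[[B[0],B[1],0],[B[0],B[1],.058]]))
# bystander tops
E
```

```text
pan z 0.06187793913575669 8.804117845584917e-05
pan [0.6233 0.1396 0.0619] key [0.4882 0.1223 0.07  ] 0.1361947132040875 exp 132.85330255586422
yaw -0.21867706690948624
B [ 0.5374 -0.3204  0.104 ] S [ 0.5011 -0.2004  0.078 ]
base [[265.6, 244.7], [200.1, 232.0], [217.1, 158.3], [280.6, 170.3]]
con [[265.6, 243.4], [199.5, 230.5]]
mag [[277.0, 173.6], [196.7, 158.4], [206.2, 118.7], [285.1, 133.3]]
big [ 0.5397 -0.3211] [ 0.5396 -0.3197  0.1023] [0.0289 0.0296 0.0118]
small [ 0.503  -0.2002] [ 0.5031 -0.2005  0.0766] [0.0188 0.0207 0.0096]
scene proj [[304.6608 261.1435]
 [329.1057 221.2958]
 [189.7392 150.7665]
 [230.6079 168.286 ]]
[[385.7758 213.8319]
 [390.3621 210.8555]]
```

```bash
cat >> h.py <<'E'
from scipy.spatial.transform import Rotation as Ro
def leanR(psi,lean):
    y=np.array([-np.sin(psi),np.cos(psi),0]);z=np.array([np.sin(lean)*np.cos(psi),np.sin(lean)*np.sin(psi),-np.cos(lean)])
    return np.stack([np.cross(y,z),y,z],1)
def rel(s,p,R):
    O=s['orientation']; d=O.T@(np.array(p)-s['tcp_pos'])*1000; r=Ro.from_matrix(O.T@R).as_rotvec()
    print('shift',d.round(1),'rot',r.round(3),'|d|',np.linalg.norm(d).round(1)); return d,r
def rows(s,pts,R):
    for p,n in pts: pass
E
python3 - <<'E'
from h import *
from station import ctrl
s=ctrl.get_state()
R=leanR(-.22,.63)
rel(s,[.30,.40,.42],R); rel(s,[.40,.05,.42],R); rel(s,[.45,-.30,.40],R)
E
```

```text
shift [-197.8 -215.8 -189.1] rot [-0.006 -0.63  -0.016] |d| 348.5
shift [-377.1 -532.6 -188.8] rot [-0.006 -0.63  -0.016] |d| 679.3
shift [-507.8 -861.1 -168.5] rot [-0.006 -0.63  -0.016] |d| 1013.8
```

Call:
drive_tool(series="-10 -10 -40 0 -0.05 0; -25 -25 -80 0 -0.1 0; -45 -45 -120 0 -0.17 0; -70 -70 -155 0 -0.24 0; -95 -100 -180 -0.003 -0.31 -0.01; -120 -130 -189 -0.004 -0.38 -0.01; -145 -160 -189 -0.005 -0.45 -0.016; -170 -188 -189 -0.006 -0.52 -0.016; -198 -216 -189 -0.006 -0.58 -0.016; -215 -250 -189 -0.006 -0.63 -0.016; -235 -285 -189 -0.006 -0.63 -0.016; -255 -320 -189 -0.006 -0.63 -0.016", fingers=100, force=60)

```text
t: 1.3
tcp_pos: [0.331, 0.2841, 0.4194]
orientation: [[-0.789, 0.217, 0.575], [0.175, 0.976, -0.129], [-0.589, -0.001, -0.808]]
wrist_force: [0.5, -0.8, 0.8]
gripper_width: 0.0857
```

```bash
python3 - <<'E'
from h import *
from station import ctrl
s=ctrl.get_state();print(s['qpos'],s['tcp_pos'],s['orientation'],s['wrist_force'])
R=leanR(-.22,.63)
rel(s,[.40,.05,.42],R); rel(s,[.42,-.30,.32],R)
E
```

```text
[ 1.02714413 -0.57933449  1.80841366 -0.59577584  1.66517243 -0.45886631] [0.33099654 0.28405775 0.41939467] [[-7.88832644e-01  2.17015318e-01  5.75019488e-01]
 [ 1.74785451e-01  9.76167721e-01 -1.28633691e-01]
 [-5.89230945e-01 -9.65413797e-04 -8.07964084e-01]] [ 0.54211415 -0.76577372  0.76972899]
shift [ -95.7 -213.5   69.3] rot [-0.     0.     0.002] |d| 244.0
shift [-113.7 -550.7  206.6] rot [-0.     0.     0.002] |d| 599.1
```

Call:
drive_tool(series="-12 -18 9 0 0 0; -32 -55 22 0 0 0; -50 -95 35 0 0 0; -66 -140 50 0 0 0; -80 -180 62 0 0 0; -95 -225 80 0 0 0; -100 -270 100 0 0 0; -105 -315 122 0 0 0; -108 -365 145 0 0 0; -110 -415 165 0 0 0; -112 -460 185 0 0 0; -113 -500 206 0 0 0")

```text
t: 2.5
tcp_pos: [0.4286, -0.1412, 0.3567]
orientation: [[-0.789, 0.217, 0.575], [0.174, 0.976, -0.129], [-0.589, -0.001, -0.808]]
wrist_force: [1.2, -0.7, 0.3]
gripper_width: 0.0851
```

```bash
python3 - <<'E'
from h import *
from station import ctrl,viewer
s=ctrl.get_state();print(s['qpos'],s['tcp_pos'],s['wrist_force'])
n='wrist'
cp=viewer.camera_params(n);p,d=viewer.capture(n)
np.savez('pics/w1.npz',p=p,d=d,**cp); cv2.imwrite('pics/w1.png',np.clip(p[:,:,::-1]*1.6,0,255).astype(np.uint8))
print(proj(cp,[[.5385,-.32,.104],[.502,-.2,.078]]), -cp['R'].T@cp['t'])
rel(s,[.5385,-.32,.104],leanR(-.22,.63))
E
```

```text
[-0.46824068 -0.80223374  2.02731985  0.15078898  1.30390971 -1.81491653] [ 0.4286279  -0.14116391  0.35671564] [ 1.21865692 -0.70306786  0.31739122]
[[150.6899776  127.39996979]
 [243.34352059  66.13794387]] [ 0.28989854 -0.11089434  0.42930366]
shift [  31.1 -150.5  290.3] rot [0.    0.    0.002] |d| 328.5
```

View pics/w1.png

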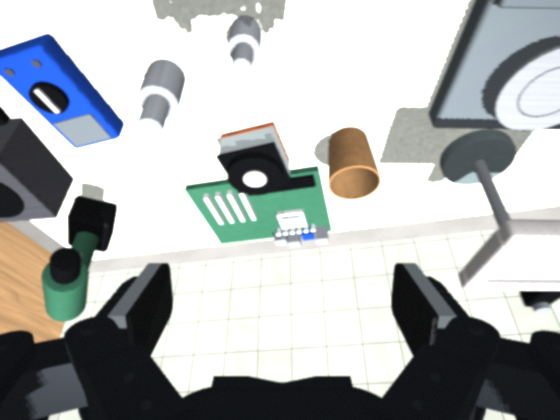

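```bash
python3 - <<'E'
from h import *
from station import ctrl,viewer
crop(load('w1'),110,270,0,140,5,'w1c')
s=ctrl.get_state();R=leanR(-.22,.63)
rel(s,np.array([.515,-.318,.19])+.019*R[:,2],R)
E
```

```text
shift [  -4.1 -146.3  223.7] rot [-0.005 -0.004 -0.003] |d| 267.3
```

View pics/w1c.png

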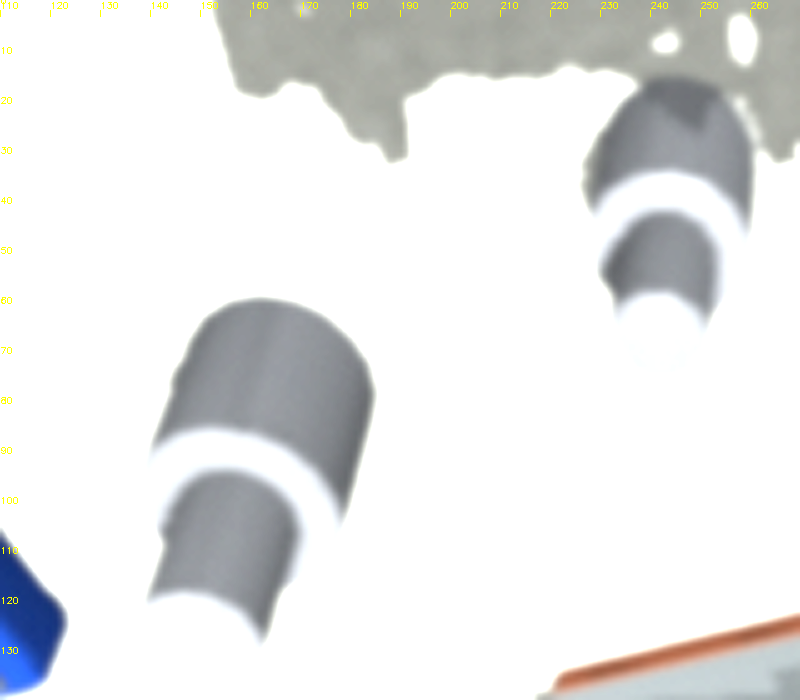

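Call:
drive_tool(series="0 -14 20 0 0 0; -1 -35 52 0 0 0; -2 -60 90 0 0 0; -3 -85 130 0 0 0; -4 -110 165 0 0 0; -4 -130 195 0 0 0; -4 -142 216 0 0 0; -4 -146 224 -0.005 -0.004 -0.003; -4 -146 224 -0.005 -0.004 -0.003")

```text
t: 3.45
tcp_pos: [0.5259, -0.3201, 0.173]
orientation: [[-0.789, 0.218, 0.574], [0.177, 0.976, -0.127], [-0.588, 0.001, -0.809]]
wrist_force: [-0.2, -0.4, -0.1]
gripper_width: 0.0852
```

```bash
python3 - <<'E'
from h import *
from station import ctrl,viewer
s=ctrl.get_state();print(s['qpos'],s['tcp_pos'],s['wrist_force'])
n='wrist'
cp=viewer.camera_params(n);p,d=viewer.capture(n)
np.savez('pics/w2.npz',p=p,d=d,**cp); cv2.imwrite('pics/w2.png',p[:,:,::-1])
print(proj(cp,[[.5385,-.32,.104],[.5385,-.32,.058],[.502,-.2,.078]]))
W=cloud(load('w2'));t=W[abs(W[...,2]-.104)<.006];t=t[np.hypot(t[:,0]-.5385,t[:,1]+.32)<.04]
print(len(t),t.mean(0),t.min(0),t.max(0))
E
```

```text
[-0.72290287 -0.32353423  2.03250082  0.37127082  0.90066041 -2.22594506] [ 0.5258756  -0.32008396  0.17304615] [-0.18076436 -0.3685664  -0.1308958 ]
[[287.87256333 167.12582885]
 [287.06514638 113.51237841]
 [521.15387402  36.54126176]]
1779 [ 0.53652918 -0.32025369  0.10317719] [ 0.52433749 -0.3358631   0.0980147 ] [ 0.55466228 -0.30602693  0.10534282]
```

View pics/w2.png

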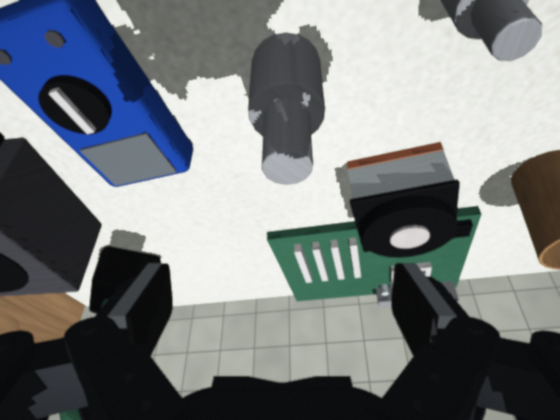

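```bash
python3 - <<'E'
from h import *
from station import ctrl
s=ctrl.get_state();R=leanR(-.22,.63)
rel(s,np.array([.538,-.3205,.088])+.019*R[:,2],R)
E
```

```text
shift [41.3  2.  95.9] rot [ 0. -0. -0.] |d| 104.4
```

Call:
drive_tool(series="5 0 12 0 0 0; 14 1 32 0 0 0; 24 1 56 0 0 0; 33 2 77 0 0 0; 38 2 89 0 0 0; 41 2 96 0 0 0; 41 2 96 0 0 0; 41 2 96 0 0 0")

```text
t: 4.3
tcp_pos: [0.5495, -0.3232, 0.0738]
orientation: [[-0.788, 0.218, 0.576], [0.176, 0.976, -0.129], [-0.59, 0.0, -0.807]]
wrist_force: [-0.4, -0.9, 0.1]
gripper_width: 0.0854
```

```bash
python3 - <<'E'
from h import *
from station import ctrl,viewer
s=ctrl.get_state();R=leanR(-.22,.63);print(s['tcp_pos'],s['wrist_force'])
rel(s,np.array([.538,-.3205,.088])+.019*R[:,2],R)
p,d=viewer.capture('wrist');cv2.imwrite('pics/w3.png',p[:,:,::-1])
E
```

```text
[ 0.54950664 -0.32315879  0.07381102] [-0.42772244 -0.93947269  0.11959738]
shift [1.2 0.1 0.6] rot [0.    0.001 0.   ] |d| 1.3
```

View pics/w3.png

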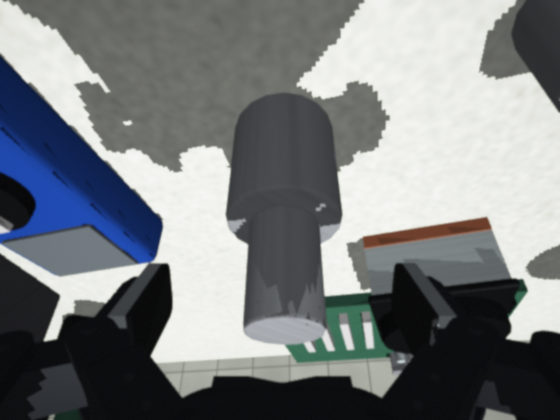

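The handle (centre at about x=284) sits midway between the jaws (168 and 393), so I'll close.

Call:
drive_tool(series="0 0 0 0 0 0; 0 0 0 0 0 0; 0 0 0 0 0 0; 0 0 0 0 0 0; 0 0 0 0 0 0; 0 0 0 0 0 0; 0 0 0 0 0 0; 0 0 0 0 0 0", fingers=0, force=80)

```text
t: 5.15
tcp_pos: [0.5497, -0.3233, 0.0744]
orientation: [[-0.788, 0.218, 0.576], [0.176, 0.976, -0.129], [-0.591, -0.0, -0.807]]
wrist_force: [-1.8, 3.1, 5.8]
gripper_width: 0.0283
```

```bash
python3 - <<'E'
from h import *
from station import ctrl,viewer
s=ctrl.get_state();R=leanR(-.22,.63);print(s['tcp_pos'],s['wrist_force'],s['gripper_width'])
rel(s,s['tcp_pos']+[0,0,.1],R)
p,d=viewer.capture('wrist');cv2.imwrite('pics/w4.png',p[:,:,::-1])
E
```

```text
[ 0.54970267 -0.32325728  0.0744253 ] [-1.80107125  3.077379    5.76850033] 0.028343938953186994
shift [-59.1  -0.  -80.7] rot [-0.     0.002  0.   ] |d| 100.0
```

View pics/w4.png

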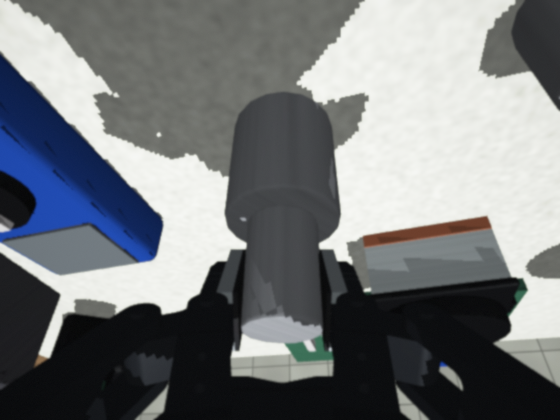

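Call:
drive_tool(series="-3 0 -4 0 0 0; -9 0 -12 0 0 0; -17 0 -24 0 0 0; -29 0 -40 0 0 0; -41 0 -56 0 0 0; -50 0 -69 0 0 0; -56 0 -77 0 0 0; -59 0 -81 0 0 0; -59 0 -81 0 0 0; -59 0 -81 0 0 0")

```text
t: 6.2
tcp_pos: [0.5492, -0.323, 0.1736]
orientation: [[-0.788, 0.218, 0.575], [0.176, 0.976, -0.128], [-0.59, 0.0, -0.808]]
wrist_force: [0.1, -0.4, -8.6]
gripper_width: 0.0282
```

```bash
python3 - <<'E'
from h import *
from station import ctrl,viewer
s=ctrl.get_state();R=leanR(-.22,.63);print(s['tcp_pos'],s['wrist_force'],s['wrist_torque'],s['gripper_width'])
cp=viewer.camera_params('wrist')
p,d=viewer.capture('wrist');cv2.imwrite('pics/w5.png',p[:,:,::-1]);np.savez('pics/w5.npz',p=p,d=d,**cp)
p,d=viewer.capture('scene');cv2.imwrite('pics/s5.png',p[:,:,::-1])
E
```

```text
[ 0.54923802 -0.32300242  0.17362136] [ 0.1240648  -0.40508887 -8.5860288 ] [ 0.23593456  1.10187079 -0.02869254] 0.028204392138436642
```

View pics/w5.png

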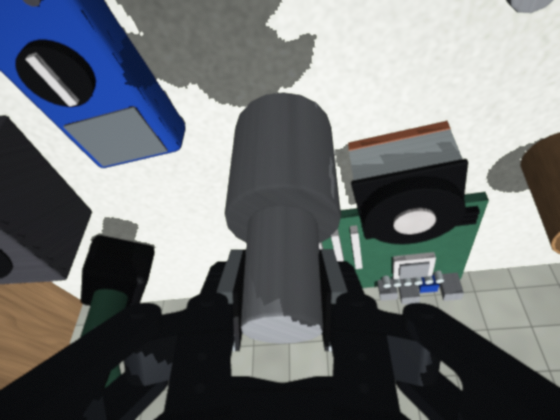

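View pics/s5.png

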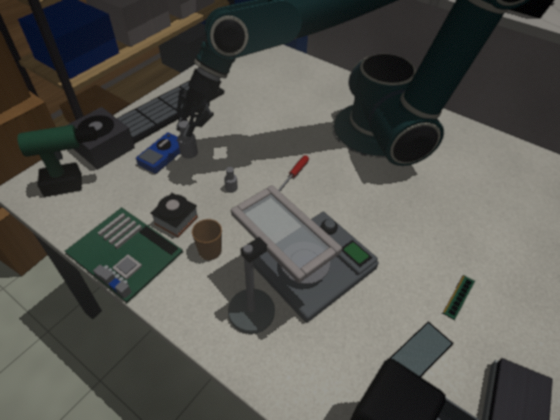

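```bash
python3 - <<'E'
from h import *
from station import ctrl
s=ctrl.get_state();R=leanR(-.22,.63)
rel(s,[.53,-.1,.19],R);rel(s,[.5667,.152,.180],R)
E
```

```text
shift [ 44.8 213.4 -53. ] rot [ 0.  0. -0.] |d| 224.4
shift [ 66.2 467.4 -56.1] rot [ 0.  0. -0.] |d| 475.3
```

Call:
drive_tool(series="2 10 -3 0 0 0; 7 35 -9 0 0 0; 15 70 -20 0 0 0; 24 112 -30 0 0 0; 33 155 -41 0 0 0; 42 198 -50 0 0 0; 49 241 -54 0 0 0; 53 284 -55 0 0 0; 56 327 -55 0 0 0; 59 370 -55 0 0 0; 62 408 -56 0 0 0; 64 436 -56 0 0 0")

```text
t: 7.5
tcp_pos: [0.561, 0.1241, 0.1808]
orientation: [[-0.789, 0.216, 0.576], [0.176, 0.976, -0.126], [-0.589, 0.002, -0.808]]
wrist_force: [-0.2, -0.5, -8.9]
gripper_width: 0.0284
```

Call:
drive_tool(series="1 14 0 0 0 0; 1 24 0 0 0 0; 1 24 0 0 0 0; 1 24 0 0 0 0; 1 24 0 0 0 0; 1 24 0 0 0 0")

```text
t: 8.1
tcp_pos: [0.5654, 0.1469, 0.1804]
orientation: [[-0.788, 0.217, 0.576], [0.177, 0.976, -0.127], [-0.589, 0.002, -0.808]]
wrist_force: [0.5, 0.6, -8.8]
gripper_width: 0.028
```

```bash
python3 - <<'E'
from h import *
from station import ctrl,viewer
s=ctrl.get_state();R=leanR(-.22,.63);print(s['qpos'],s['tcp_pos'],s['orientation'],s['wrist_force'])
cp=viewer.camera_params('wrist')
p,d=viewer.capture('wrist');cv2.imwrite('pics/w6.png',p[:,:,::-1]);np.savez('pics/w6.npz',p=p,d=d,**cp)
cp=viewer.camera_params('top')
p,d=viewer.capture('top');cv2.imwrite('pics/t6.png',p[:,:,::-1]);np.savez('pics/t6.npz',p=p,d=d,**cp)
crop(load('t6'),190,300,110,250,4,'t6c')
E
```

```text
[ 0.37336274 -0.37651097  2.06007019 -0.41321486  0.95507455 -0.82364703] [0.56543588 0.14689474 0.18037272] [[-0.7882911   0.2174972   0.57557981]
 [ 0.17687138  0.97605887 -0.12659224]
 [-0.58933324  0.00201206 -0.80788755]] [ 0.4994609   0.55105175 -8.76621395]
```

View pics/w6.png

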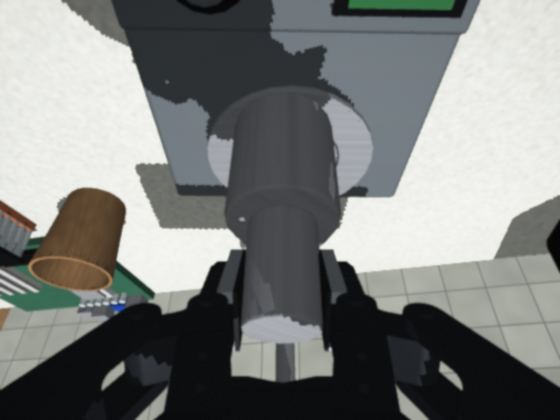

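View pics/t6c.png

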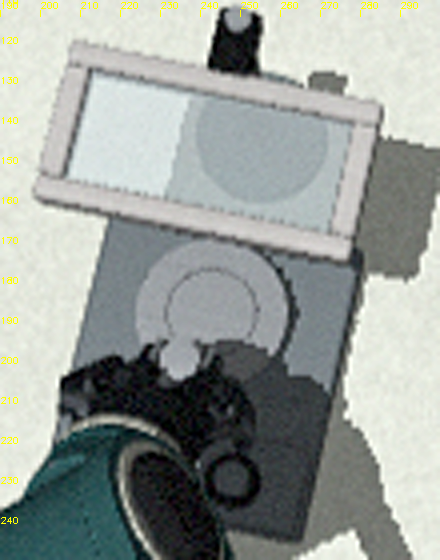

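```bash
python3 - <<'E'
from h import *
c=load('w6'); W=cloud(c)
m=W[140:165,345:368,2]; print('pan z wrist',np.median(m)); print('base z',np.median(W[150:160,385:400,2]), 'bench',np.median(W[120:140,470:490,2]))
zp=np.median(m)
im=cv2.resize(c['p'][:,:,::-1],None,fx=2,fy=2)
th=np.linspace(0,2*np.pi,200)
def circ(x,y,z,r,col):
    q=proj(c,np.stack([x+r*np.cos(th),y+r*np.sin(th),0*th+z],1))*2
    cv2.polylines(im,[q.astype(np.int32)],True,col,1)
circ(.6233,.1396,zp,.060,(0,0,255))
t=np.array([.56544-.0117,.14689+.0028]);zb=.18037-.0744
circ(*t,zb,.025,(0,255,0));circ(*t,zb+.058,.025,(0,255,0));circ(*t,zb+.104,.015,(0,255,255))
im=im[100:720,300:860];cv2.imwrite('pics/ov6.png',np.clip(im[:600]*1.8,0,255).astype(np.uint8))
E
```

```text
pan z wrist nan
base z 0.03384223736946841 bench nan<stdin>:9: RuntimeWarning: invalid value encountered in cast
```

View pics/ov6.png

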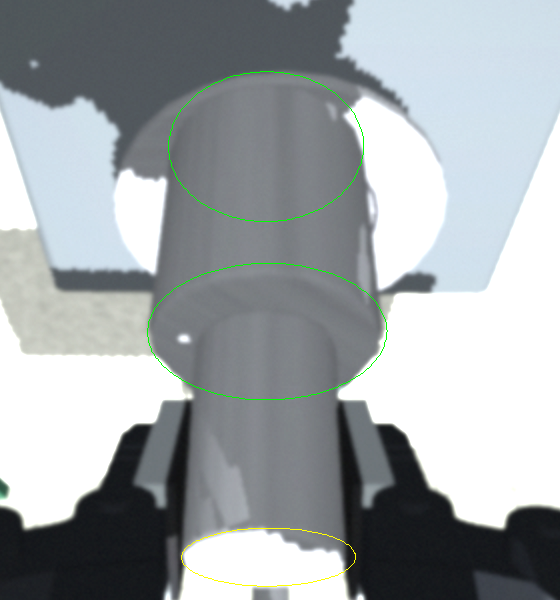

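```bash
python3 - <<'E'
from h import *
c=load('w6'); W=cloud(c)
r=W[110:200,205:375]; m=np.isfinite(r[...,2])&(r[...,2]>.052)&(r[...,2]<.072)&(np.hypot(r[...,0]-.623,r[...,1]-.14)<.07); zp=np.median(r[m][:,2]); print(zp,m.sum())
zp=.062
im=cv2.resize(c['p'][:,:,::-1],None,fx=3,fy=3,interpolation=cv2.INTER_CUBIC)
th=np.linspace(0,2*np.pi,200)
def circ(x,y,z,r,col):
    q=(proj(c,np.stack([x+r*np.cos(th),y+r*np.sin(th),0*th+z],1))+.5)*3-.5
    cv2.polylines(im,[q.astype(np.int32)],True,col,1)
circ(.6233,.1396,zp,.060,(0,0,255)); circ(.6233,.1396,zp,.035,(255,0,255))
t=np.array([.56544-.0117,.14689+.0028])+.0007*np.array([-.217,-.976]);zb=.18037-.0744
circ(*t,zb,.025,(0,255,0));circ(*t,zb+.058,.025,(0,255,0));circ(*t,zb+.104,.015,(0,255,255))
cv2.imwrite('pics/ov6b.png',np.clip(im[210:800,540:1200]*1.2,0,255).astype(np.uint8))
E
```

```text
0.06292544250953905 4132
```

View pics/ov6b.png

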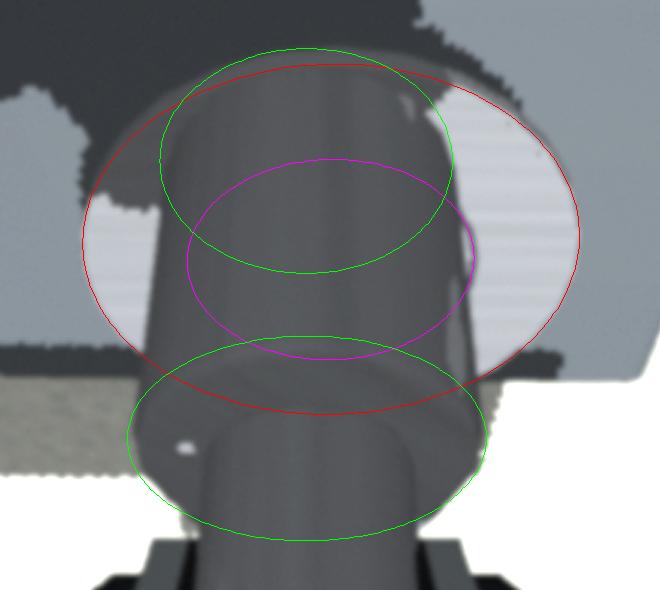

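```bash
python3 - <<'E'
from h import *
from station import ctrl
s=ctrl.get_state();R=leanR(-.22,.63)
rel(s,[.5654,.1469,.1464],R);rel(s,[.6352,.1375,.1464],R)
E
```

```text
shift [20.1 -0.3 27.4] rot [ 0.002  0.    -0.   ] |d| 34.0
shift [-36.6   5.7  68.8] rot [ 0.002  0.    -0.   ] |d| 78.2
```

Call:
drive_tool(series="4 0 6 0 0 0; 12 0 16 0 0 0; 18 0 24 0.002 0 0; 20 0 27 0.002 0 0; 15 0 31 0.002 0 0; 5 1 39 0.002 0 0; -8 2 48 0.002 0 0; -19 4 56 0.002 0 0; -28 5 62 0.002 0 0; -34 5 67 0.002 0 0; -36 6 69 0.002 0 0; -36 6 69 0.002 0 0")

```text
t: 9.4
tcp_pos: [0.6351, 0.1378, 0.1456]
orientation: [[-0.789, 0.219, 0.575], [0.177, 0.976, -0.129], [-0.589, 0.0, -0.808]]
wrist_force: [0.3, 0.8, -10.2]
gripper_width: 0.0282
```

```bash
python3 - <<'E'
from h import *
from station import ctrl,viewer
s=ctrl.get_state();R=leanR(-.22,.63);print(s['qpos'],s['tcp_pos'],s['wrist_force'])
rel(s,[.6352,.1375,.1464],R)
cp=viewer.camera_params('wrist')
p,d=viewer.capture('wrist');np.savez('pics/w7.npz',p=p,d=d,**cp)
cp=viewer.camera_params('top')
p,d=viewer.capture('top');np.savez('pics/t7.npz',p=p,d=d,**cp)
p,d=viewer.capture('scene');cp=viewer.camera_params('scene');np.savez('pics/s7.npz',p=p,d=d,**cp)
crop(load('t7'),190,300,110,250,4,'t7c');crop(load('s7'),200,400,140,300,4,'s7c')
c=load('w7')
im=cv2.resize(c['p'][:,:,::-1],None,fx=3,fy=3,interpolation=cv2.INTER_CUBIC)
th=np.linspace(0,2*np.pi,200)
def circ(x,y,z,r,col):
    q=(proj(c,np.stack([x+r*np.cos(th),y+r*np.sin(th),0*th+z],1))+.5)*3-.5
    cv2.polylines(im,[q.astype(np.int32)],True,col,1)
circ(.6233,.1396,.062,.060,(0,0,255)); circ(.6233,.1396,.062,.035,(255,0,255))
t=s['tcp_pos']+[-.0119,.0021,-.0744]
circ(t[0],t[1],t[2],.025,(0,255,0));circ(t[0],t[1],t[2]+.058,.025,(0,255,0))
cv2.imwrite('pics/ov7.png',np.clip(im[150:750,480:1240]*1.6,0,255).astype(np.uint8))
E
```

```text
[ 0.30658076 -0.19772076  1.97799266 -0.40823595  0.84178013 -0.85062766] [0.63505615 0.13780963 0.14562786] [  0.31298551   0.80763742 -10.24643647]
shift [-0.6 -0.3 -0.5] rot [-0. -0. -0.] |d| 0.8
```

View pics/ov7.png

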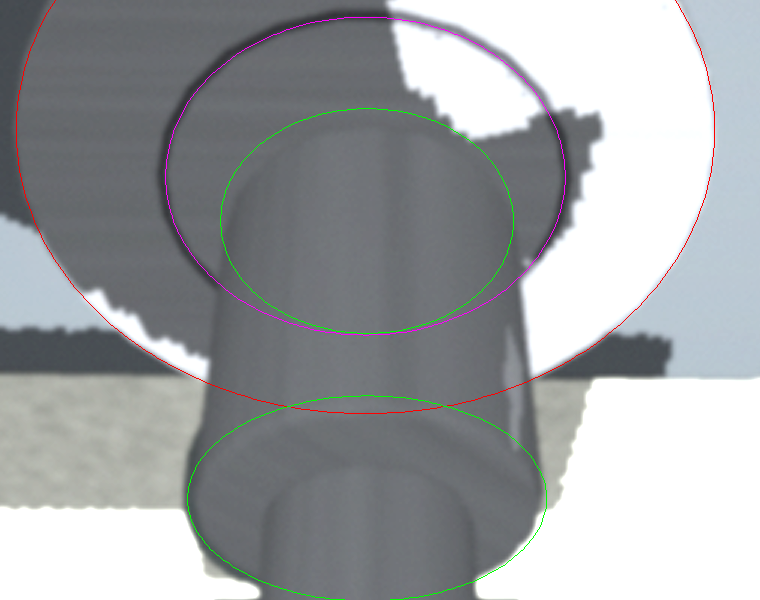

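View pics/t7c.png

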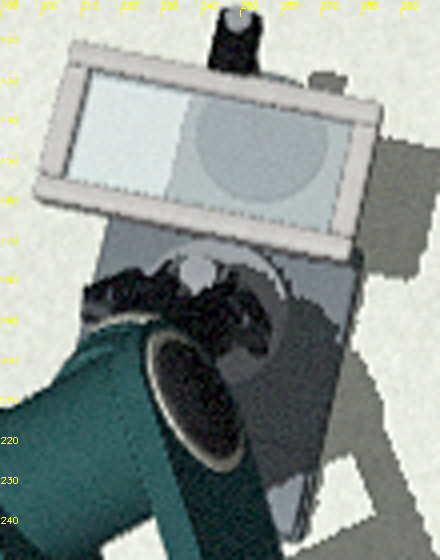

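View pics/s7c.png

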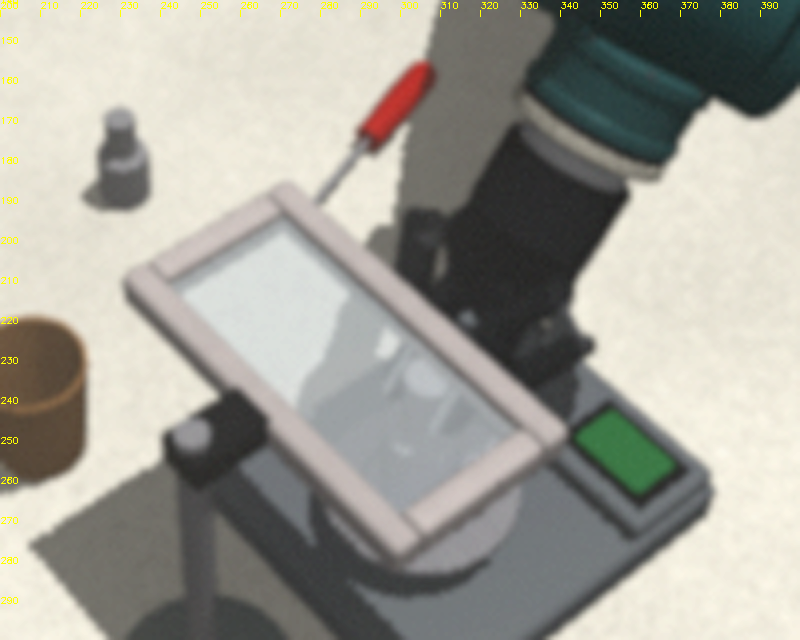

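```bash
python3 - <<'E'
from h import *
ims=[]
for n in ['w5','w6','w7']:
    p=load(n)['p'][80:350,215:350,::-1]; ims.append(np.clip(cv2.resize(p,None,fx=2,fy=2).astype(float)*2,0,255).astype(np.uint8))
im=np.hstack(ims)
for y in range(0,540,20): cv2.line(im,(0,y),(im.shape[1],y),(0,255,255) if y%100==0 else (90,90,0),1)
cv2.imwrite('pics/cmp.png',im)
E
```

```text
(no output)
```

View pics/cmp.png

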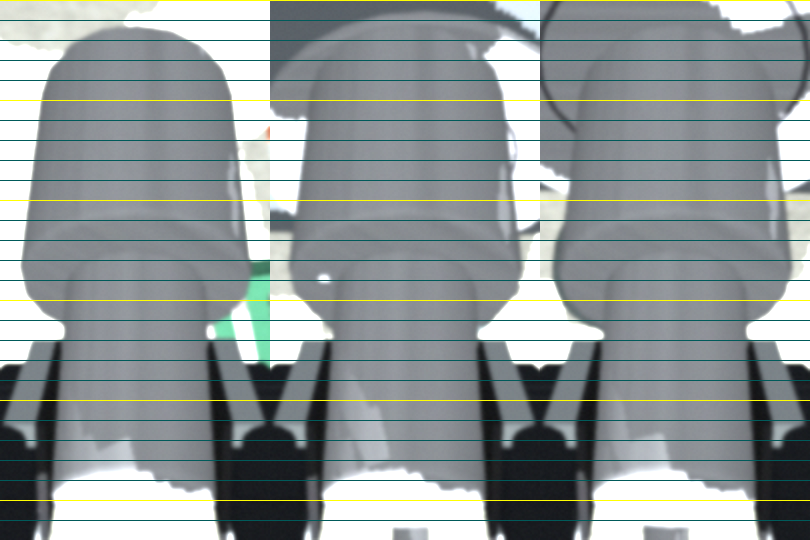

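```bash
python3 - <<'E'
from h import *
np.set_printoptions(precision=1,suppress=True)
c=load('w5')
th=np.linspace(0,2*np.pi,721)
tcp=np.array([.54924,-.323,.17362])
def f(dx,dy,dz,tilt=0):
    o=tcp+[-.0119+dx,.0021+dy,-.0744+dz]
    Rt=Ro.from_rotvec(tilt*np.array([.217,.976,0])).as_matrix()
    g=tcp+[-.011,.002,.0155]
    out=[]
    for z,r in [(0,.025),(.058,.025),(.058,.015),(.104,.015)]:
        X=np.stack([o[0]+r*np.cos(th),o[1]+r*np.sin(th),0*th+o[2]+z],1)
        X=(X-g)@Rt.T+g
        q=proj(c,X); out+= [q[:,1].min(),q[:,0].min(),q[:,0].max(),q[:,1].max()]
    return np.array(out).reshape(4,4)
print(f(0,0,0));print('x+3',f(.003,0,0)-f(0,0,0));print('z+2',f(0,0,.002)-f(0,0,0));print('tilt.05',f(0,0,0,.05)-f(0,0,0))
E
```

```text
[[ 85.8 233.2 330.7 160.7]
 [181.7 222.1 341.8 250. ]
 [198.3 246.2 317.7 238.9]
 [314.1 238.5 325.6 343.1]]
x+3 [[5.3 1.9 0.7 3.5]
 [5.1 2.4 0.7 3.1]
 [4.5 2.1 1.  3.4]
 [3.3 2.6 1.1 2.3]]
z+2 [[ 2.6 -0.3  0.3  2.6]
 [ 4.2 -0.5  0.5  3.7]
 [ 4.1 -0.3  0.3  3.8]
 [ 6.3 -0.4  0.4  5.5]]
tilt.05 [[-6.5 -1.   1.  -7. ]
 [ 0.  -0.6  0.5 -3.9]
 [-0.8 -0.3  0.3 -3.1]
 [ 3.3  0.2 -0.2 -1.4]]
```

```bash
python3 - <<'E'
from h import *
p=load('w5')['p'][80:350,215:350,::-1].astype(float)
g=cv2.cvtColor(p.astype(np.uint8),cv2.COLOR_BGR2LAB)[:,:,0]
g=cv2.createCLAHE(8,(4,2)).apply(g)
im=cv2.resize(g,None,fx=4,fy=4,interpolation=cv2.INTER_CUBIC)[:,:]
a,b=im[:540],im[540:]
im=np.hstack([a,b]);
for y in range(0,540,40): cv2.putText(im,str(80+y//4),(0,y+4),0,.35,255);cv2.putText(im,str(80+135+y//4),(540,y+4),0,.35,255)
cv2.imwrite('pics/cl.png',cv2.resize(im,(800,400)))
cv2.imwrite('pics/cl.png',im[:, :])
cv2.imwrite('pics/cl.png',cv2.resize(im,None,fx=.74,fy=.74))
E
```

```text
(no output)
```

View pics/cl.png

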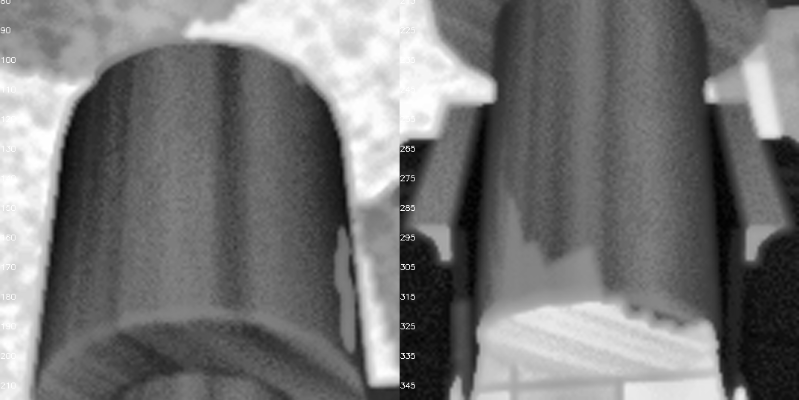

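```bash
python3 - <<'E'
from h import *
np.set_printoptions(precision=1,suppress=True)
th=np.linspace(0,2*np.pi,721)
def f(c,x,y,zb):
    out=[]
    for z,r in [(0,.025),(.058,.025),(.058,.015),(.104,.015)]:
        q=proj(c,np.stack([x+r*np.cos(th),y+r*np.sin(th),0*th+zb+z],1)); out+= [q[:,1].min(),q[:,0].min(),q[:,0].max(),q[:,1].max()]
    return np.array(out).reshape(4,4)
c=load('w2');print(f(c,.538,-.3205,0)); print(f(c,.542,-.3214,0)-f(c,.538,-.3205,0))
g=cv2.cvtColor(c['p'],cv2.COLOR_RGB2LAB)[:,:,0]; g=cv2.createCLAHE(6,(4,4)).apply(g)
im=cv2.resize(g[25:195,240:335],None,fx=4,fy=4,interpolation=cv2.INTER_CUBIC)
for v in range(30,195,10): cv2.putText(im,str(v),(0,(v-25)*4+4),0,.35,255)
im=np.hstack([im[:340],im[340:]])
cv2.imwrite('pics/w2c.png',im)
E
```

```text
[[ 27.7 251.  319.9  90.2]
 [ 78.8 246.5 325.8 142. ]
 [ 93.2 262.4 309.9 131. ]
 [147.3 259.9 313.8 184. ]]
[[ 5.9  0.4 -0.5  4.4]
 [ 6.   0.5 -0.6  4.3]
 [ 5.6  0.3 -0.4  4.6]
 [ 5.5  0.3 -0.5  4.4]]
```

View pics/w2c.png

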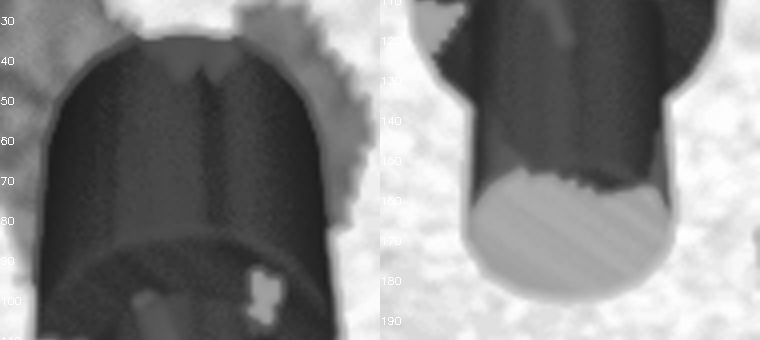

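Call:
drive_tool(series="1.2 0 -0.8 0 0 0; 2.4 0 -1.7 0 0 0; 3.6 -0.2 0 0 0 0; 5 -0.3 1.9 0 0 0; 6.2 -0.3 3.6 0 0 0; 6.2 -0.3 3.6 0 0 0; 6.2 -0.3 3.6 0 0 0")

```text
t: 10.25
tcp_pos: [0.6317, 0.1383, 0.1392]
orientation: [[-0.788, 0.218, 0.575], [0.176, 0.976, -0.128], [-0.589, 0.0, -0.808]]
wrist_force: [0.2, -0.5, -7.5]
gripper_width: 0.0283
```

```bash
cat > look.py <<'E'
import sys
from h import *
from station import ctrl,viewer
n=sys.argv[1]
s=ctrl.get_state();R=leanR(-.22,.63);print(s['t'],s['tcp_pos'],s['wrist_force'],s['wrist_torque'])
cp=viewer.camera_params('wrist')
p,d=viewer.capture('wrist');np.savez(f'pics/{n}.npz',p=p,d=d,**cp)
c=load(n)
im=cv2.resize(c['p'][:,:,::-1],None,fx=3,fy=3,interpolation=cv2.INTER_CUBIC)
cv2.imwrite(f'pics/{n}.png',np.clip(im[100:700,480:1240]*1.6,0,255).astype(np.uint8))
E
python3 look.py w8
```

```text
10.25 [0.63171679 0.13829089 0.13923159] [ 0.21963225 -0.4982796  -7.50941166] [0.23419667 1.10820137 0.02297984]
```

View pics/w8.png

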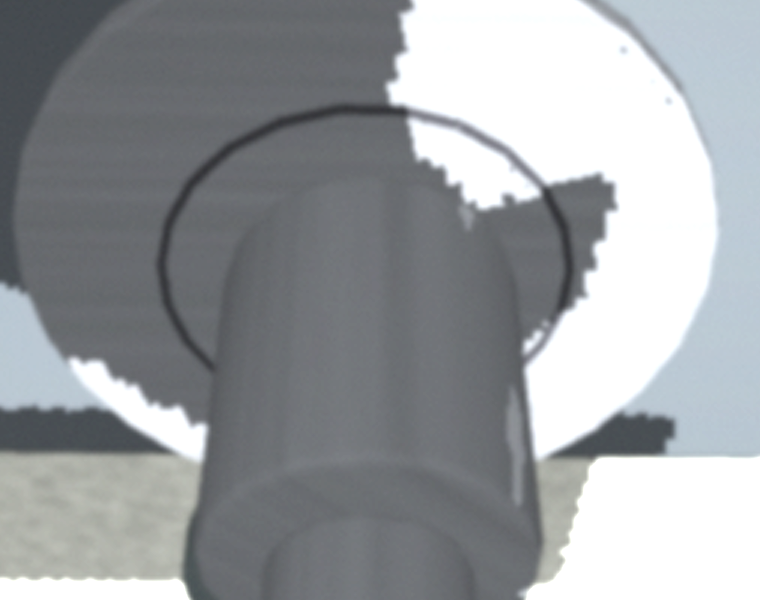

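Call:
drive_tool(series="1.2 0 -0.9 0 0 0; 2.4 0 -1.8 0 0 0; 2.9 0 -1 0 0 0; 3.3 0 -0.6 0 0 0; 3.3 0 -0.6 0 0 0; 3.3 0 -0.6 0 0 0")

```text
t: 10.9
tcp_pos: [0.6288, 0.139, 0.1378]
orientation: [[-0.788, 0.218, 0.575], [0.177, 0.976, -0.128], [-0.589, 0.0, -0.808]]
wrist_force: [1.0, -0.8, -8.7]
gripper_width: 0.0281
```

```bash
python3 look.py w9; python3 - <<'E'
from h import *
c=load('w9'); th=np.linspace(0,2*np.pi,400)
im=cv2.resize(c['p'][:,:,::-1],None,fx=3,fy=3,interpolation=cv2.INTER_CUBIC)
def circ(x,y,z,r,col):
    q=(proj(c,np.stack([x+r*np.cos(th),y+r*np.sin(th),0*th+z],1))+.5)*3-.5
    cv2.polylines(im,[q.astype(np.int32)],True,col,1); 
    return q
for r,col in [(.06,(0,0,255)),(.035,(255,0,255)),(.025,(0,255,0))]: circ(.6233,.1396,.062,r,col)
cv2.imwrite('pics/ov9.png',np.clip(im[100:700,480:1240]*1.6,0,255).astype(np.uint8))
E
```

```text
10.9 [0.62878865 0.13895458 0.1378166 ] [ 1.0319974  -0.83917595 -8.66006031] [ 0.18604912  1.05980589 -0.0530277 ]
```

View pics/ov9.png

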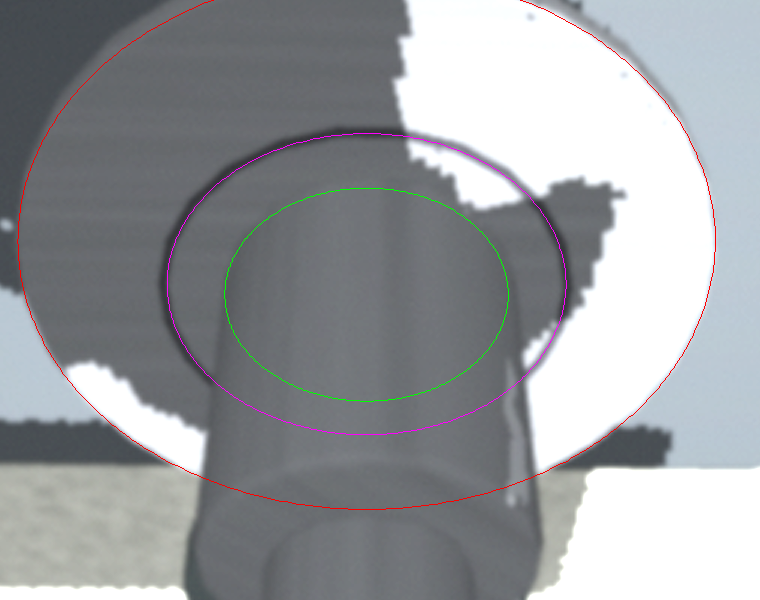

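Call:
drive_tool(series="-1.2 0 0.9 0 0 0; -0.9 0 1.3 0 0 0; -0.6 0 1.7 0 0 0; -0.3 0 2.1 0 0 0; 0 0 2.5 0 0 0; 0.3 0 2.9 0 0 0; 0.6 0 3.3 0 0 0; 0.6 0 3.3 0 0 0; 0.6 0 3.3 0 0 0")

```text
t: 11.85
tcp_pos: [0.6303, 0.1387, 0.135]
orientation: [[-0.788, 0.218, 0.575], [0.176, 0.976, -0.128], [-0.59, 0.0, -0.808]]
wrist_force: [0.1, 0.5, -5.9]
gripper_width: 0.0283
```

```bash
python3 look.py w10
```

```text
11.85 [0.63032252 0.13867815 0.1350084 ] [ 0.10187227  0.52831215 -5.92578056] [0.14900312 0.69699168 0.07197156]
```

View pics/w10.png

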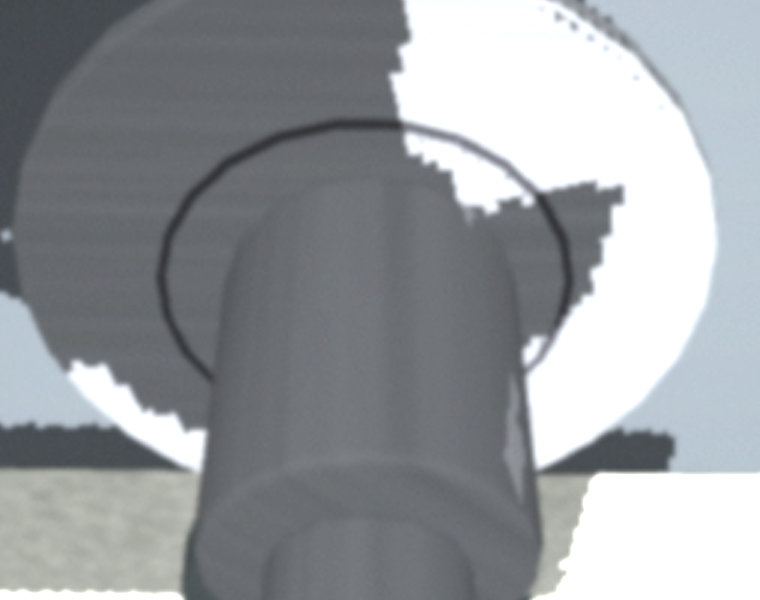

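Call:
drive_tool(series="0.5 0 0.6 0 0 0; 0.9 0 1.3 0 0 0; 1.4 0 1.9 0 0 0; 1.9 0 2.6 0 0 0; 2.4 0 3.2 0 0 0; 2.8 0 3.9 0 0 0; 3.2 0 4.4 0 0 0; 3.5 0 4.8 0 0 0; 3.5 0 4.8 0 0 0; 3.5 0 4.8 0 0 0")

```text
t: 12.9
tcp_pos: [0.6304, 0.1387, 0.1292]
orientation: [[-0.788, 0.218, 0.576], [0.177, 0.976, -0.128], [-0.59, 0.001, -0.808]]
wrist_force: [-0.5, 0.2, -1.2]
gripper_width: 0.0279
```

Call:
drive_tool(series="0.3 0 0.4 0 0 0; 0.6 0 0.8 0 0 0; 0.7 0 1 0 0 0; 0.7 0 1 0 0 0; 0.7 0 1 0 0 0; 0.7 0 1 0 0 0")

```text
t: 13.5
tcp_pos: [0.6305, 0.1387, 0.1281]
orientation: [[-0.788, 0.218, 0.576], [0.177, 0.976, -0.128], [-0.59, 0.001, -0.808]]
wrist_force: [0.4, 0.3, -1.3]
gripper_width: 0.0282
```

```bash
python3 - <<'E'
from station import ctrl
for i in range(4): print(ctrl.get_state()['wrist_force'])
E
python3 look.py w11
```

```text
[ 0.37600825  0.33748609 -1.27090712]
[ 0.37600825  0.33748609 -1.27090712]
[ 0.37600825  0.33748609 -1.27090712]
[ 0.37600825  0.33748609 -1.27090712]
13.5 [0.63047264 0.13873561 0.1281079 ] [ 0.37600825  0.33748609 -1.27090712] [-0.03363099  0.31935397 -0.05043972]
```

View pics/w11.png

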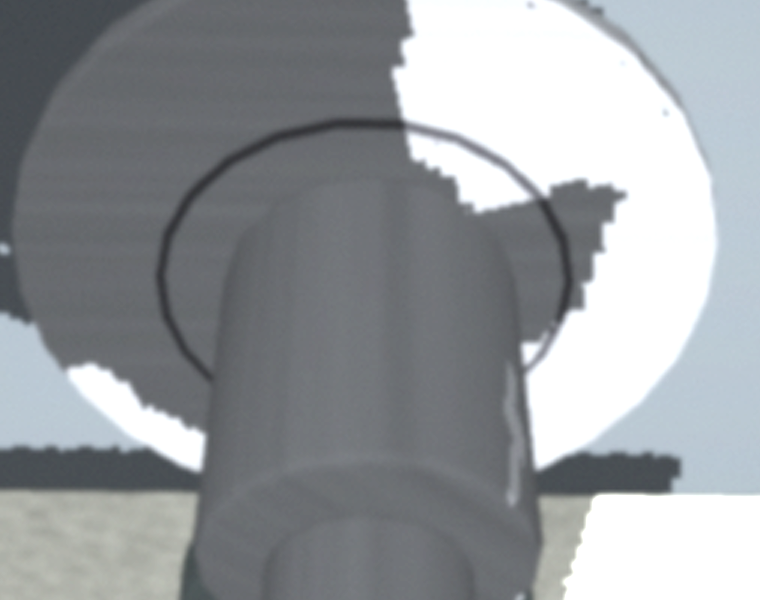

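Call:
drive_tool(series="0.3 0 0.4 0 0 0; 0.6 0 0.8 0 0 0; 0.7 0 1 0 0 0; 0.7 0 1 0 0 0; 0.7 0 1 0 0 0; 0.7 0 1 0 0 0")

```text
t: 14.15
tcp_pos: [0.6305, 0.1387, 0.1269]
orientation: [[-0.788, 0.218, 0.576], [0.177, 0.976, -0.128], [-0.59, 0.001, -0.807]]
wrist_force: [-1.0, 0.3, -0.0]
gripper_width: 0.0279
```

Call:
drive_tool(series="0 0 0 0 0 0; 0 0 0 0 0 0")

```text
t: 14.35
tcp_pos: [0.6305, 0.1387, 0.1269]
orientation: [[-0.788, 0.218, 0.576], [0.177, 0.976, -0.128], [-0.59, 0.001, -0.808]]
wrist_force: [0.1, 0.2, 0.7]
gripper_width: 0.0282
```

Call:
drive_tool(series="0 0 0 0 0 0; 0 0 0 0 0 0")

```text
t: 14.55
tcp_pos: [0.6305, 0.1388, 0.127]
orientation: [[-0.788, 0.218, 0.576], [0.177, 0.976, -0.128], [-0.59, 0.001, -0.807]]
wrist_force: [-0.3, -1.1, 0.2]
gripper_width: 0.028
```

```bash
python3 -c "
from station import ctrl
s=ctrl.get_state();print(s['tcp_pos'],s['wrist_force'],s['wrist_torque'])"
```

```text
[0.63051166 0.13875124 0.1269669 ] [-0.28831202 -1.05678125  0.21749824] [-0.13537642  0.35941161  0.03713574]
```

Call:
drive_tool(series="0 0 0 0 0 0; 0 0 0 0 0 0; 0 0 0 0 0 0; 0 0 0 0 0 0; 0 0 0 0 0 0", fingers=45)

```text
t: 15.05
tcp_pos: [0.6305, 0.1387, 0.127]
orientation: [[-0.788, 0.218, 0.576], [0.177, 0.976, -0.128], [-0.59, 0.001, -0.807]]
wrist_force: [-0.1, 0.2, 0.3]
gripper_width: 0.0385
```

```bash
python3 look.py w12;cd pics; python3 -c "
import numpy as np,cv2;cv2.imwrite('w12f.png',np.load('w12.npz')['p'][:,:,::-1])"
```

```text
15.05 [0.63051808 0.13873809 0.12697416] [-0.08305696  0.22664902  0.29197586] [0.12827469 0.25370975 0.00834037]
```

View pics/w12f.png

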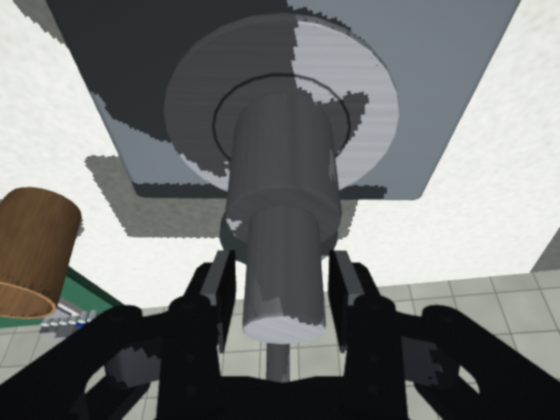

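View pics/w12.png

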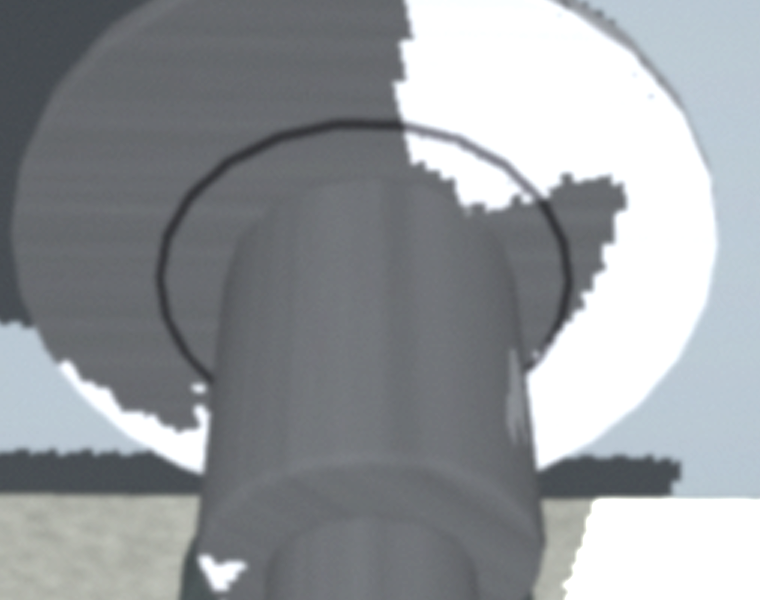

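Call:
drive_tool(series="0 0 0 0 0 0; 0 0 0 0 0 0; 0 0 0 0 0 0; 0 0 -5 0 0 0; 0 0 -15 0 0 0; 0 0 -30 0 0 0; 0 0 -50 0 0 0; 0 0 -70 0 0 0; 0 0 -90 0 0 0; 0 0 -105 0 0 0; 0 0 -112 0 0 0; 0 0 -112 0 0 0", fingers=90)

```text
t: 16.3
tcp_pos: [0.5658, 0.1534, 0.2187]
orientation: [[-0.787, 0.218, 0.577], [0.177, 0.976, -0.127], [-0.591, 0.002, -0.807]]
wrist_force: [0.8, -0.0, -0.2]
gripper_width: 0.0771
```

```bash
python3 look.py w13;cd pics; python3 -c "
import numpy as np,cv2;cv2.imwrite('w13f.png',np.load('w13.npz')['p'][:,:,::-1])"; cd ..; python3 - <<'E'
from h import *
from station import ctrl
s=ctrl.get_state()
rel(s,[.4882,.1223,.20],leanR(-.22,0))
E
```

```text
16.3 [0.5658251  0.15342158 0.21866114] [ 0.8431418  -0.00278366 -0.24651283] [0.05387654 0.29899616 0.03295383]
shift [ 66.1 -47.1 -26.7] rot [0.001 0.631 0.   ] |d| 85.5
```

View pics/w13f.png

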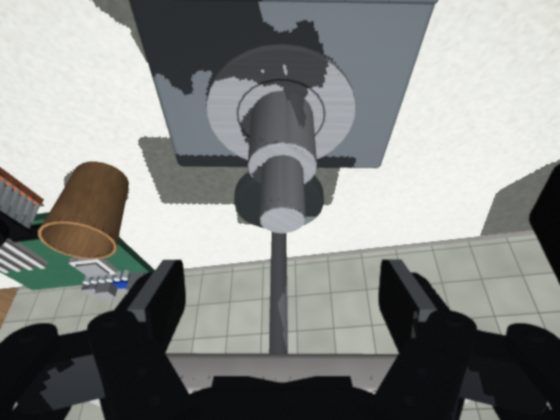

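Call:
drive_tool(series="10 -7 -4 0 0 0; 28 -20 -11 0 0.05 0; 45 -32 -18 0 0.14 0; 58 -41 -23 0 0.25 0; 66 -47 -27 0 0.36 0; 66 -47 -27 0 0.47 0; 66 -47 -27 0 0.56 0; 66 -47 -27 0.001 0.63 0; 66 -47 -27 0.001 0.631 0; 66 -47 -27 0.001 0.631 0", fingers=0)

```text
t: 17.35
tcp_pos: [0.4884, 0.1221, 0.1993]
orientation: [[-0.976, 0.219, 0.0], [0.219, 0.976, -0.001], [-0.001, -0.001, -1.0]]
wrist_force: [0.1, -0.4, -0.9]
gripper_width: -0.0003
```

```bash
python3 look.py w14;cd pics; python3 -c "
import numpy as np,cv2;cv2.imwrite('w14f.png',np.load('w14.npz')['p'][:,:,::-1])"; cd ..; python3 - <<'E'
from h import *
from station import ctrl
s=ctrl.get_state();print(s['orientation'],s['qpos'],s['gripper_width'])
print(proj(load('w14'),[[.4882,.1223,.07],[.4915,.1228,.07],s['tcp_pos']]))
E
```

```text
17.35 [0.48837415 0.12213491 0.19926159] [ 0.087923   -0.36864441 -0.90748913] [ 0.0165398  -0.04413955 -0.01488445]
[[-9.75874063e-01  2.18331112e-01  1.15713246e-03]
 [ 2.18330513e-01  9.75874684e-01 -6.22511110e-04]
 [-1.26512982e-03 -3.54855124e-04 -9.99999137e-01]] [ 1.95336532e-01 -2.56039894e-01  1.84553597e+00 -8.35430447e-04
  1.55108228e+00 -1.15533996e+00] -0.00023592798397391036
[[282.92526437 189.25499935]
 [284.52874792 193.24363241]
 [283.58186584 267.94870446]]
```

View pics/w14f.png

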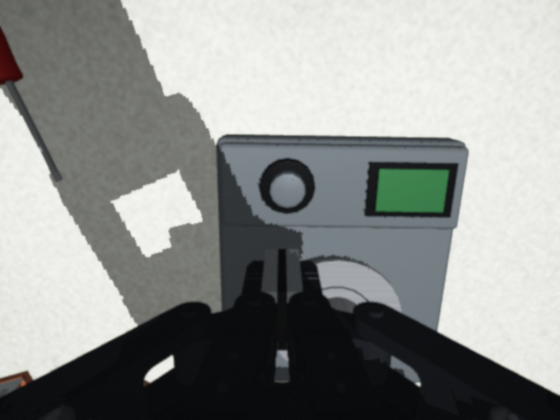

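```bash
python3 - <<'E'
from h import *
crop(load('w14'),250,330,150,225,8,'w14c')
for u,v in [(288,189),(289,190),(288,190)]: print(u,v,ray(load('w14'),u,v,.07))
E
```

```text
288 189 [0.48884323 0.12606524 0.07      ]
289 190 [0.48976762 0.12663214 0.07      ]
288 190 [0.48960264 0.12589816 0.07      ]
```

View pics/w14c.png

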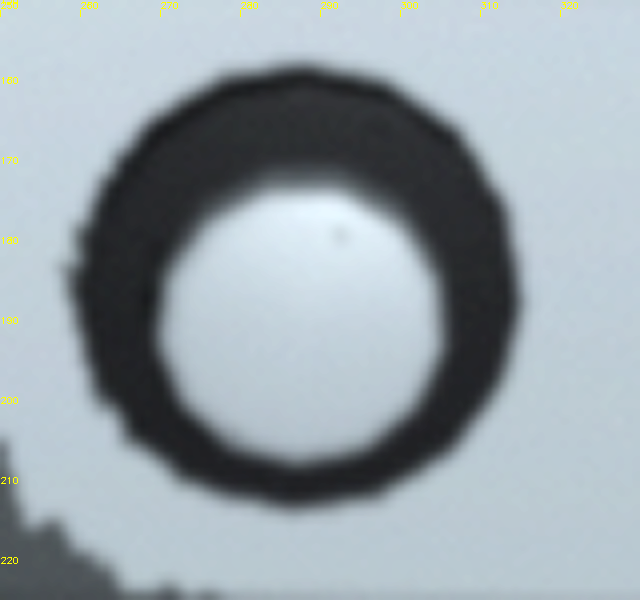

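Call:
drive_tool(series="0 1 10 0 0 0; -1 2 30 0 0 0; -1 2 55 0 0 0; -1 2 80 0 0 0; -1 2 100 0 0 0; -1 2 112 0 0 0; -1 2 119 0 0 0; -1 2 121 0 0 0; -1 2 121 0 0 0")

```text
t: 18.3
tcp_pos: [0.4898, 0.1241, 0.0791]
orientation: [[-0.976, 0.218, 0.002], [0.218, 0.976, -0.001], [-0.002, -0.0, -1.0]]
wrist_force: [0.2, -0.3, -0.6]
gripper_width: -0.0002
```

```bash
python3 look.py w15;cd pics; python3 -c "
import numpy as np,cv2;cv2.imwrite('w15f.png',np.load('w15.npz')['p'][:,:,::-1])"
```

```text
18.3 [0.48982892 0.12405142 0.07910644] [ 0.20734313 -0.27826217 -0.56120626] [-0.0561761   0.01637026 -0.04985485]
```

View pics/w15f.png

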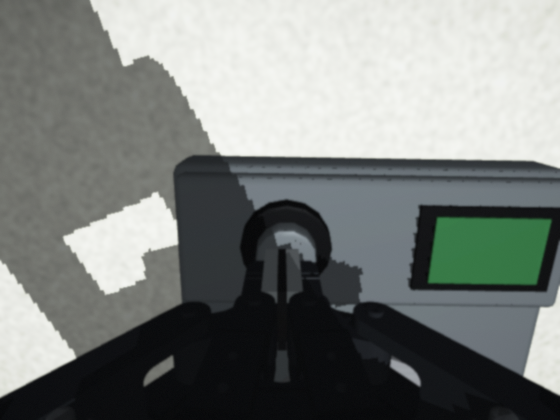

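Call:
drive_tool(series="0 0 4 0 0 0; 0 0 7 0 0 0; 0 0 9 0 0 0; 0 0 10.5 0 0 0; 0 0 12 0 0 0; 0 0 13 0 0 0; 0 0 14 0 0 0; 0 0 14 0 0 0; 0 0 14 0 0 0")

```text
t: 19.25
tcp_pos: [0.49, 0.124, 0.0655]
orientation: [[-0.976, 0.218, 0.002], [0.218, 0.976, -0.001], [-0.002, 0.0, -1.0]]
wrist_force: [-1.7, -0.0, 2.8]
gripper_width: 0.0
```

Call:
drive_tool(series="0 0 0.7 0 0 0; 0 0 1.4 0 0 0; 0 0 2 0 0 0; 0 0 2.4 0 0 0; 0 0 2.4 0 0 0; 0 0 2.4 0 0 0")

```text
t: 19.85
tcp_pos: [0.4901, 0.1241, 0.0639]
orientation: [[-0.976, 0.218, 0.003], [0.218, 0.976, -0.0], [-0.003, 0.0, -1.0]]
wrist_force: [-6.5, -1.5, 12.8]
gripper_width: -0.0
```

Call:
drive_tool(series="0 0 0.8 0 0 0; 0 0 1 0 0 0; 0 0 1 0 0 0")

```text
t: 20.15
tcp_pos: [0.4902, 0.1241, 0.0639]
orientation: [[-0.976, 0.218, 0.003], [0.218, 0.976, -0.0], [-0.003, 0.0, -1.0]]
wrist_force: [-8.6, -1.9, 16.9]
gripper_width: -0.0001
```

```bash
python3 look.py w16;cd pics; python3 -c "
import numpy as np,cv2;cv2.imwrite('w16f.png',np.load('w16.npz')['p'][:,:,::-1])"
```

```text
20.15 [0.49017687 0.12411559 0.06386506] [-8.60689346 -1.89810728 16.9376458 ] [-0.32739948  1.60358285 -0.0255988 ]
```

View pics/w16f.png

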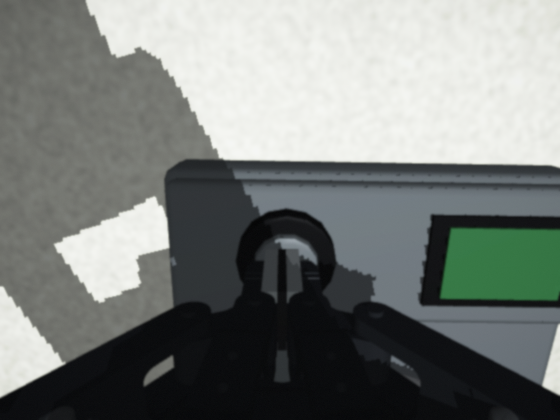

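The tip is stuck at 63.9 mm against a 64 mm stop while the force climbs, so the key is fully down. Next I release it.

Call:
drive_tool(series="0 0 -2 0 0 0; 0 0 -5 0 0 0; 0 0 -9 0 0 0; 0 0 -18 0 0 0; 0 0 -32 0 0 0; 0 0 -55 0 0 0; 0 0 -80 0 0 0; 0 0 -105 0 0 0; 0 0 -125 0 0 0; 0 0 -135 0 0 0; 0 0 -140 0 0 0; 0 0 -140 0 0 0")

```text
t: 21.4
tcp_pos: [0.4898, 0.1242, 0.204]
orientation: [[-0.976, 0.218, 0.003], [0.218, 0.976, -0.0], [-0.003, 0.0, -1.0]]
wrist_force: [-0.3, -0.8, -0.8]
gripper_width: 0.0003
```

Call:
drive_tool(series="10 0 -10 0 0 0; 30 0 -30 0 0 0; 55 0 -55 0 0 0; 75 0 -75 0 0 0; 88 0 -88 0 0 0; 90 0 -90 0 0 0; 90 0 -90 0 0 0")

```text
t: 22.1
tcp_pos: [0.4017, 0.1439, 0.2933]
orientation: [[-0.976, 0.218, 0.003], [0.218, 0.976, -0.0], [-0.003, 0.0, -1.0]]
wrist_force: [0.2, -0.3, -0.4]
gripper_width: -0.0001
```

```bash
python3 - <<'E'
from h import *
from station import ctrl,viewer
for n in ['wrist','top','scene']:
    cp=viewer.camera_params(n);p,d=viewer.capture(n);np.savez(f'pics/f_{n}.npz',p=p,d=d,**cp);cv2.imwrite(f'pics/f_{n}.png',p[:,:,::-1])
crop(load('f_top'),190,300,110,250,4,'f_topc');crop(load('f_scene'),200,400,140,300,4,'f_scenec')
print(ctrl.get_state()['wrist_force'])
E
```

```text
[-0.72184435 -0.30047778 -0.38761826]
```

View pics/f_wrist.png

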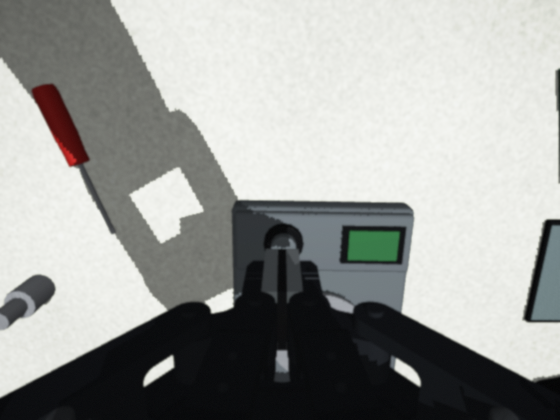

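View pics/f_top.png

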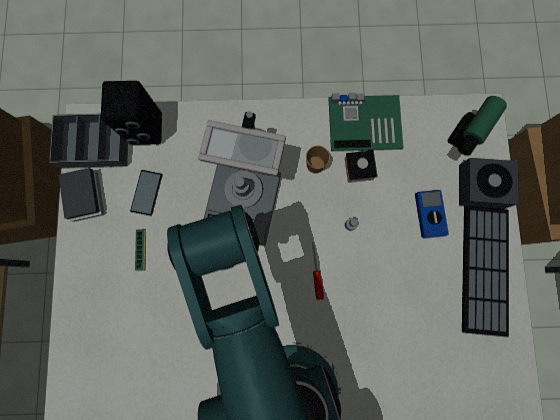

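View pics/f_scenec.png

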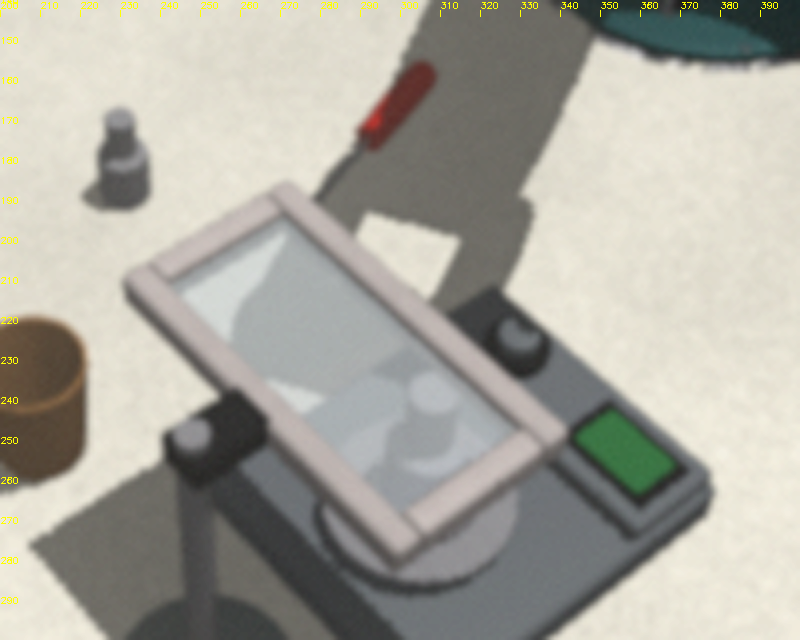

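View pics/f_topc.png

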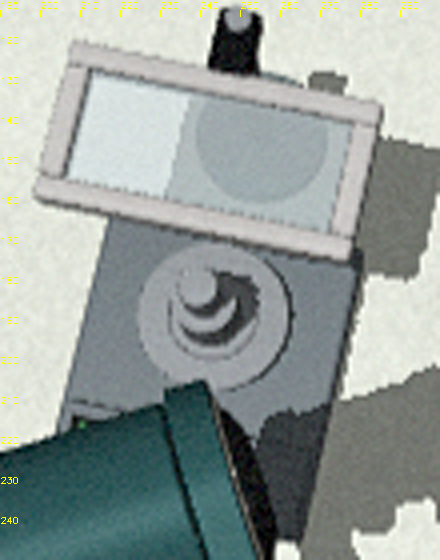

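```bash
python3 - <<'E'
from h import *
np.set_printoptions(precision=4,suppress=True)
c=load('f_top')
W=cloud(c);m=W[190:206,225:232,2];print('pan z',np.median(m))
m=W[178:186,235:243,2];print('handle z',np.median(m))
im=cv2.resize(c['p'][160:210,215:275,::-1],None,fx=10,fy=10,interpolation=cv2.INTER_CUBIC)
th=np.linspace(0,6.2832,200)
P=ray(c,242.5,187.5,.062)
for z,r,col in [(.0525,.035,(255,0,255)),(.0525,.06,(0,0,255)),(.1105,.025,(0,255,0)),(.1565,.015,(0,255,255))]:
    q=(proj(c,np.stack([P[0]+r*np.cos(th),P[1]+r*np.sin(th),0*th+z],1))-[215,160]+.5)*10-.5
    cv2.polylines(im,[q.astype(np.int32)],True,col,1)
cv2.imwrite('pics/f_ov.png',np.clip(im*1.6,0,255).astype(np.uint8))
E
```

```text
pan z nan
handle z nan
```

View pics/f_ov.png

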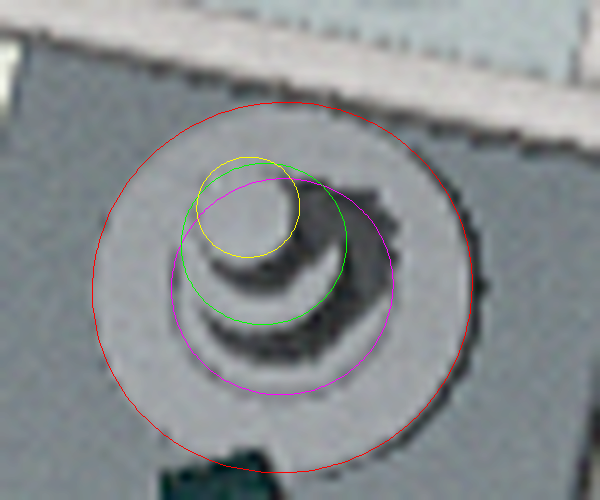

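```bash
python3 -c "
from station import ctrl
print(ctrl.sign_off())"
```

```text
the job is handed in; nothing more can be done
None
```

The job is done and handed in at about 22 s of the 58 s allowed. The larger weight stands upright on the pan inside the ring, and the key was pressed fully and released.

- **Weight:** I gripped it by the handle with the tool leaning 36° to the scale's front and lowered it about 1 mm at a time. It met the pan at about 63 mm over the bench. I opened the fingers only once the wrist read about 0 N, with the pan some 11 mm down.
- **Key:** I pressed about 5 s after opening the fingers, with the fingers shut. The tip stopped at 63.9 mm, where the fully-down height is 64 mm, and the force rose to 17 N against the stop. I then lifted off, leaving the robot clear with about 0 N at the wrist.
- **Final pictures:** The weight is upright inside the ring, and the key looks back up. The bystanders and the small weight look unmoved, and nothing suggests the magnifier was touched.

**Checks that disagreed or failed:**
- **Centring:** The top camera puts the weight about 2–3 mm to the front of the ring's centre, while the wrist camera put it within about 1 mm. Either leaves it well inside the ring, which has 10 mm to spare all round.
- **Pan height:** My last depth reading of the settled pan gave no value, so the 11 mm comes from how far the arm moved. It agrees with the roughly 10 mm expected for the weight of 8.7 N I felt in the lift.

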